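Set out the ring-marking desk

TASK

Set out the desk for marking the pigeons: lay the black reader flat and squarely on the dark field of the grey pad, its long side along the field's long side; stand the rubber stamp upright in the middle of the violet ink pad, its long side along the ink pad's long side; and stand the yellow pot on the table in the middle of the gap between the grey pad and the ink pad. Stand the red pot on the table behind the grey pad (on the side away from the robot), in line with the middle of its back edge and 30 mm clear of it, and stack the blue pot squarely on top of the red one. Leave the green pot where it is.

Things in the scene. Friction and masses are not known exactly. Their poses are not given: they have to be found in the camera images.
- pad: Grey ring-reading pad, fixed flat on the table: 130 mm along its x (front to back) by 170 mm along its y, 12 mm thick. Origin at the centre of its underside, z up. Its own x points to its back edge (away from the robot, turned by at most 0.2 rad), its own y to its left edge. A dark field, 104 mm along x by 70 mm along y, is inlaid flush in the top of its left half, centred at x 0, y +40 mm in the pad's frame; the right half carries a small white sticker.
- inkpad: Ink pad, fixed on the table: steel tin with a violet top, 100 mm along its x by 70 mm along its y, flat top 16 mm high. Origin at the centre of its underside, z up. It stands beside the grey pad, to its left or to its right, parallel with it and level with its middle: centres 220 mm apart, which leaves a 100 mm wide gap of bare table between their facing edges (85 mm from the grey pad's centre, 35 mm from the ink pad's).
- reader_center (a point): Loose black hand-held reader lying flat, with a pale screen and grey keys on top: 90 mm along its x, 56 mm along its y, 34 mm high, about 160 g. The point is its centre, 17 mm above its underside; axes are its own, z up. Starts on the table, left or right of the two pads.
- stamp_center (a point): Loose rubber stamp standing upright: light wooden block 56 mm along its x, 32 mm along its y, 20 mm high, with a round dark wooden handle 27 mm in diameter standing on its middle up to 80 mm; about 80 g. The point is its centre, 40 mm above its underside, on the handle's axis; z up. Starts on the table, left or right of the two pads.
- red_pot_center (a point): Loose round ring pot, white with a red lid and red band; upright solid cylinder 48 mm diameter, 48 mm high, flat top, about 90 g. The point is its centre, 24 mm above its underside; z up. Starts standing on the table, left or right of the two pads. 
- blue_pot_center (a point): Loose round ring pot, white with a blue lid and blue band; upright solid cylinder 48 mm diameter, 48 mm high, flat top, about 90 g. The point is its centre, 24 mm above its underside; z up. Starts standing on the table, left or right of the two pads. 
- yellow_pot_center (a point): Loose round ring pot, white with a yellow lid and yellow band; upright solid cylinder 48 mm diameter, 48 mm high, flat top, about 90 g. The point is its centre, 24 mm above its underside; z up. Starts standing on the table, left or right of the two pads. 
- green_pot_center (a point): Loose round ring pot, white with a green lid and green band; upright solid cylinder 48 mm diameter, 48 mm high, flat top, about 90 g. The point is its centre, 24 mm above its underside; z up. Starts standing on the table, left or right of the two pads. It is not needed and must stay where it is.

How it is judged:
By the outcome, as a careful person would: the job done as asked, in the order asked, and still so for the second after the job is handed in, with the robot touching nothing.
It also fails if it takes over 138 s, if anything falls off the work surface, if the arm or the gripper's body presses on something with over 40 N, if the wrist force passes 120 N, or if a joint passes its speed limit or range.

ROBOT

A 6-joint arm with a two-finger parallel gripper is mounted at the origin on the work surface. World frame = base frame: x ahead of the robot, y to its left, z up, the work surface at z = 0. Lengths are in m, angles in rad, forces in N, time in s.
With the tool pointing down it reaches from about 0.275 to 0.825 m from the base axis. Payload 4.9 kg.
Tool frame: the origin (TCP) lies at the very end of the fingers, on their centre line; the grasp point (between the pads) lies 19 mm behind it; z points along the fingers, y is the line along which they close (so a half turn about z gives the same grasp; the last joint's range is limited). The gripper opens to 85 mm and grips with 20 to 120 N. Pads are 22 mm wide; open, the fingers measure 114 mm over their backs; the gripper's body (76 mm by 85 mm) begins 54 mm behind the grasp point. The pads swing forward as they close: fully open they stand 13 mm farther back than shut.
Start: joints at [1.031, 0.326, -0.193, 1.052, 0, 1.437], TCP at [0.217, 0.505, 0.231] pointing down, gripper open.
Joint ranges: [-2.65, 2.65], [-0.97, 1.79], [-1.3, 1.35], [-1.93, 2.1], [-1.47, 1.37], [-3.14, 3.14]. Speed limits (rad/s): [2.57, 2.57, 3.14, 3.14, 3.14, 3.14].

INTERFACE

Orientations are given as a unit quaternion [x, y, z, w].
In Python, from bench import robot gives the robot as it stands.
- The arm moves only by the shell command python3 -m handwheel 'ROWS'. ROWS is JSON, a list that holds one entry, the list of rows, each a list of 7 numbers: the opening, from 0 (shut) to 1 (fully open), then the shift along the world's x, y, z in m, then the turn, a rotation vector about the world's x, y, z in rad. A call has 1 to 5 rows; each row shifts and turns the commanded pose from where the row before left it; what a row does not reach is not made up. A row lasts 1/12 s, in which the tool goes at most 41.7 mm and 7.16 degrees, less where a joint would pass 70% of its speed; a pose out of reach is approached as far as the arm can. A call with a gripper value outside its range is refused whole. The fingers move at their own pace and stop on an object; the grip force is fixed at half the most. Time passes only in rows, so rows that do not move let the fingers close. It gives the time, the measured TCP pose, the force, the opening and the grip force at its end, in the units of the state.
- robot.get_obs(): the state, without advancing time (a new reading comes with each control period).
- robot.grab_frame(name): name is "scene" or "top" or "wrist"; returns a dict with "img" (384x512x3 uint8, blue, green, red), "K" (3x3 intrinsics, pixels), "extrinsics" (4x4, takes a point from camera to world coordinates). Camera axes: x right, y down, z forward; pixel columns grow to the right and rows downward; lengths in m; the calibration is good to about 2 mm. The wrist camera is an equidistant fisheye: a pixel r from the principal point sees the ray r / f radians off the axis. A picture is of the moment at which its call begins. There is no depth.
- robot.finish_job(): hands the job in; it is judged then, once.
The state is a dict: "clock": time; "joint_pos": joint angles; "joint_velocities": joint speeds; "joint_efforts": joint torques, N m; "position": TCP position; "orientation": TCP orientation; "ft_force": force on the tool from outside, world axes, zero at the start; "moment": the same for the moment, N m; "finger_gap": finger opening in m; "gripper_force": force on a finger pad.
Only numpy, scipy, OpenCV 4.12 (cv2) and the standard library are available. Lean on these libraries where they do the work, as an engineer would, in place of code of your own. Each camera call takes 0.05 s, during which the arm holds its last target. There are 200 camera calls.

## Working session

There is one attempt and no reset: what is moved stays moved. The work goes in short steps, Python scripts to look and compute and a shell command to move; the robot and the scene stay as the last step left them, time stands still between calls to the robot, and variables do not carry over. Pictures are saved under pics/ and viewed, at most 18 in all, crops included, and the job is handed in when it is done.

```bash
ls; mkdir -p pics; python3 - <<'E'
from bench import robot
import cv2,numpy as np
print(robot.get_obs())
ims=[]
for n in("top","scene"):
    f=robot.grab_frame(n);cv2.imwrite(f"pics/{n}0.png",f["img"]);print(n,f["K"],f["extrinsics"])
E
```

```text
pics
{'clock': 0.0, 'joint_pos': array([ 1.03079839e+00,  3.26901586e-01, -1.93581065e-01,  1.05199002e+00,
       -2.21179823e-05,  1.43658237e+00]), 'joint_velocities': array([ 0.00020336,  0.00147197,  0.00039711,  0.00047205, -0.00129765,
        0.00089334]), 'joint_efforts': array([-1.02950988e-03, -4.43399727e+01,  2.62438756e+01,  1.54509104e-02,
       -1.44174655e-04, -1.52514144e-05]), 'position': array([0.21681166, 0.50483852, 0.23052593]), 'orientation': array([ 2.01502759e-01,  9.79487588e-01, -7.94652829e-04, -2.66794554e-04]), 'ft_force': array([ 0.7149227 , -0.62932237, -0.14866559]), 'moment': array([0.02188587, 0.00908171, 0.02120462]), 'gripper_force': 0.0, 'finger_gap': 0.0855766562881595}
top [[440.42543125   0.         253.9534702 ]
 [  0.         440.42543125 190.12655802]
 [  0.           0.           1.        ]] [[-0.00318082 -0.98384101  0.17901605  0.29587092]
 [-0.99956191  0.00839582  0.02838143 -0.01414181]
 [-0.02942581 -0.17884735 -0.9834367   1.15670614]
 [ 0.          0.          0.          1.        ]]
scene [[393.73330174   0.         256.81914744]
 [  0.         393.73330174 189.84152729]
 [  0.           0.           1.        ]] [[-0.80784723  0.49103632 -0.32598494  0.85066644]
 [ 0.58938553  0.67045062 -0.4506891   0.51481567]
 [-0.00274791 -0.55621875 -0.83103138  1.00587   ]
 [ 0.          0.          0.          1.        ]]
```

View pics/top0.png

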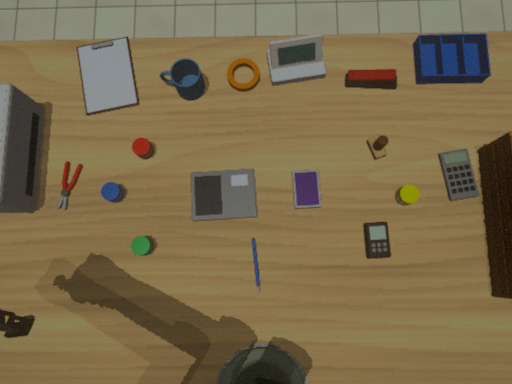

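View pics/scene0.png

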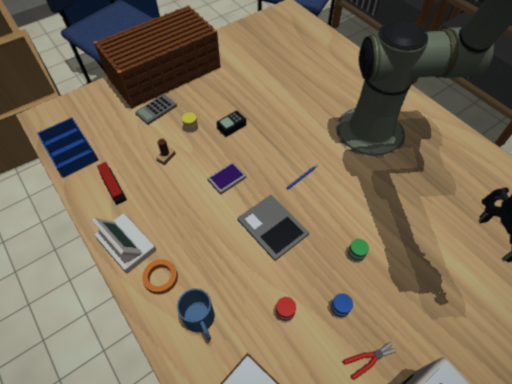

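The pictures show the grey pad at about (223,195) in the top view and the ink pad to its right at (307,189). Red is at (142,148), blue (112,192), green (141,245) and yellow (409,194). The reader is at (377,240) and the stamp at (377,148), with its handle top at (381,142). The calculator at (459,175) is only a distractor.

```bash
cat > h.py <<'E'
from bench import robot
import cv2,numpy as np
from scipy.spatial.transform import Rotation as R
def rays(f,uv,wrist=False):
    K,E=f["K"],f["extrinsics"]; uv=np.asarray(uv,float).reshape(-1,2)
    p=(uv-[K[0,2],K[1,2]])/[K[0,0],K[1,1]]
    if wrist:
        r=np.linalg.norm(p,axis=1,keepdims=True)+1e-12; d=np.c_[p/r*np.sin(r),np.cos(r)]
    else: d=np.c_[p,np.ones(len(p))]
    return E[:3,3],d@E[:3,:3].T
def toplane(f,uv,z,wrist=False):
    o,d=rays(f,uv,wrist); return (o+d*((z-o[2])/d[:,2])[:,None])[:,:2]
def project(f,P,wrist=False):
    K,E=f["K"],f["extrinsics"]; c=(np.atleast_2d(P)-E[:3,3])@E[:3,:3]
    if wrist:
        n=np.linalg.norm(c[:,:2],axis=1,keepdims=True)+1e-12; q=c[:,:2]/n*np.arctan2(n,c[:,2:])
    else: q=c[:,:2]/c[:,2:]
    return q*[K[0,0],K[1,1]]+[K[0,2],K[1,2]]
def blobs(mask,amin=20):
    cs,_=cv2.findContours(mask.astype(np.uint8),cv2.RETR_EXTERNAL,cv2.CHAIN_APPROX_NONE)
    return sorted([c for c in cs if cv2.contourArea(c)>amin],key=cv2.contourArea,reverse=True)
def near(mask,uv,amin=20,rad=25):
    bs=[b for b in blobs(mask,amin) if np.hypot(*(b.reshape(-1,2).mean(0)-uv))<rad]
    return bs[0].reshape(-1,2) if bs else None
def rect(f,c,z,wrist=False):
    P=toplane(f,c,z,wrist)*1000
    (cx,cy),(w,h),a=cv2.minAreaRect(P.astype(np.float32))
    if w<h: w,h,a=h,w,a+90
    a=(a+90)%180-90
    return np.round([cx,cy,w,h,a],1)   # mm, long side first, long-axis angle deg from world x
HUE={"red":(172,8),"blue":(105,125),"yellow":(22,34),"green":(45,85)}
def huemask(img,name,s=130,v=50):
    h,S,V=cv2.split(cv2.cvtColor(img,cv2.COLOR_BGR2HSV)); a,b=HUE[name]
    m=((h>=a)&(h<=b)) if a<b else ((h>=a)|(h<=b))
    return m&(S>s)&(V>v)
E
python3 - <<'E'
from h import *
f=robot.grab_frame("top");img=f["img"];hsv=cv2.cvtColor(img,cv2.COLOR_BGR2HSV);h,s,v=cv2.split(hsv)
for n,uv in dict(red=(142,148),blue=(112,192),green=(141,245),yellow=(409,194)).items():
    c=near(huemask(img,n),uv)
    if c is None: print(n,"none",hsv[uv[1],uv[0]]);continue
    (p,r)=cv2.minEnclosingCircle(c); print(n,p,r,toplane(f,[p],.048)*1000)
for n,p in dict(field=(208,195),padgrey=(240,205),violet=(307,189),rim=(294,190),reader=(377,250),handle=(381,142),block=(373,153),wood=(340,200)).items(): print(n,hsv[p[1],p[0]])
for n,m,uv,z in (("pad",(s<70),(223,195),.012),("field",(s<90)&(v<50),(208,195),.012),("violet",(h>120)&(h<150)&(s>90),(307,189),.016),("inktin",((h>120)&(h<150)&(s>90))|(s<80),(307,189),.016),("reader",(s<110)|(v<50),(377,240),.034)):
    c=near(m,uv,60,20)
    print(n,None if c is None else rect(f,c,z))
for z in (.08,): print("handle",toplane(f,[(381,141)],z)*1000, "block",toplane(f,[(376,150)],.02)*1000)
x=img[120:270,330:430]; y=img[150:240,180:330]
cv2.imwrite("pics/c1.png",np.hstack([cv2.resize(x,None,fx=4,fy=4)]))
E
```

```text
red (141.13380432128906, 146.72535705566406) 9.275713920593262 [[616.10294084 313.98106542]]
blue (110.1213607788086, 190.92718505859375) 9.085489273071289 [[498.76019007 389.69771656]]
green (140.68539428710938, 245.0842742919922) 9.745997428894043 [[359.2566624  304.07437409]]
yellow (407.6346130371094, 194.1826934814453) 11.802708625793457 [[ 483.94507317 -370.94814991]]
field [20 28 54]
padgrey [ 36  12 105]
violet [136 123  91]
rim [ 24  10 124]
reader [ 8 58 66]
handle [ 14 159  80]
block [ 20 129  71]
wood [ 19 119 137]
pad [494.4 101.  170.2 129.7 -86.6]
field None
violet [ 507.7 -118.8   85.2   54.5    3.4]
inktin [ 507.5 -118.6  101.4   71.     3.4]
reader [ 370.7 -292.2   88.1   61.5    3. ]
handle [[ 614.7251312  -303.14481771]] block [[ 607.95756082 -304.78517156]]
```

View pics/c1.png

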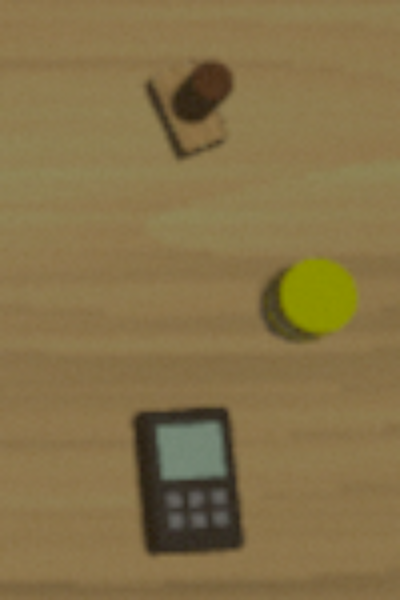

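The crop shows the stamp with its dark handle leaning to the upper right from perspective, the yellow lid, and the reader with its screen towards the back. The pad and ink pad rectangles agree: both have yaw 3.4° and their centres are 220 mm apart. Next I move above the reader.

```bash
python3 -m handwheel '[[[1,0.012,-0.038,0,0,0,0.115],[1,0.012,-0.038,0,0,0,0.115],[1,0.012,-0.038,0,0,0,0.115],[1,0.012,-0.038,0,0,0,0.115],[1,0.012,-0.038,0,0,0,0]]]' >/dev/null
python3 -m handwheel '[[[1,0.012,-0.038,0,0,0,0],[1,0.012,-0.038,0,0,0,0],[1,0.012,-0.038,0,0,0,0],[1,0.012,-0.038,0,0,0,0],[1,0.012,-0.038,0,0,0,0]]]'
python3 -m handwheel '[[[1,0.004,-0.04,0,0,0,0],[1,0.004,-0.04,0,0,0,0],[1,0.004,-0.04,0,0,0,0],[1,0.004,-0.04,0,0,0,0],[1,0.004,-0.04,0,0,0,0]]]'
python3 -m handwheel '[[[1,0.004,-0.04,0,0,0,0],[1,0.004,-0.04,0,0,0,0],[1,0.004,-0.04,0,0,0,0],[1,0.003,-0.04,0,0,0,0],[1,0,-0.01,0,0,0,0]]]'
python3 - <<'E'
from h import *
o=robot.get_obs();print(o["clock"],o["position"],np.degrees(R.from_quat(o["orientation"]).as_matrix()[:2,1]))
f=robot.grab_frame("wrist");cv2.imwrite("pics/w1.png",f["img"]);print(f["K"],f["extrinsics"])
E
```

```text
clock: 0.98
position: [0.3364, 0.1261, 0.2314]
orientation: [-0.024, 1.0, 0.0, 0.0]
ft_force: [1.9, -0.4, 0.3]
finger_gap: 0.085
gripper_force: 0.0
clock: 1.4
position: [0.356, -0.0741, 0.2314]
orientation: [-0.023, 1.0, 0.0, 0.0]
ft_force: [0.7, 1.0, -0.1]
finger_gap: 0.0856
gripper_force: 0.0
clock: 1.82
position: [0.3721, -0.2477, 0.2313]
orientation: [-0.021, 1.0, -0.002, 0.001]
ft_force: [1.3, -1.7, 0.6]
finger_gap: 0.0852
gripper_force: 0.0
1.8167 [ 0.37206991 -0.24769791  0.23129628] [-2.38445435 57.24586144]
[[297.31863964   0.         252.10949032]
 [  0.         297.31863964 190.37168228]
 [  0.           0.           1.        ]] [[-0.0414784   0.94856013  0.31386817  0.29172952]
 [ 0.99913012  0.04073216  0.0089382  -0.25029788]
 [-0.0043061   0.31396588 -0.9494245   0.37408784]
 [ 0.          0.          0.          1.        ]]
```

View pics/w1.png

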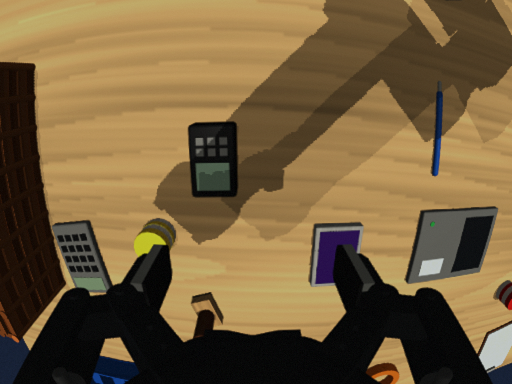

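The wrist view shows the reader at (213,159), the yellow pot at (155,240), the stamp at (205,310), the ink pad at (336,254) and the grey pad at (452,245). I can measure the reader edge by edge: far edges at the top plane, near edges at the table.

```bash
cat >> h.py <<'E'
def boxmeas(f,c,zt,zb,wrist=False,pct=2):
    """centre/size/yaw of an upright box from its silhouette, edges at top plane if facing away, bottom if facing the camera"""
    T=toplane(f,c,zt,wrist)*1000; B=toplane(f,c,zb,wrist)*1000; cam=f["extrinsics"][:2,3]*1000
    r=rect(f,c,zt,wrist); a=np.radians(r[4]); out=[]
    ctr=0
    for u in (np.array([np.cos(a),np.sin(a)]),np.array([-np.sin(a),np.cos(a)])):
        t,b,k=T@u,B@u,cam@u
        hi=t.max() if k<t.max() else b.max()
        lo=t.min() if k>t.min() else b.min()
        ctr=ctr+u*(hi+lo)/2; out.append(hi-lo)
    return np.round([*ctr,*out,r[4]],1)
E
python3 - <<'E'
from h import *
f=robot.grab_frame("wrist");img=f["img"];hsv=cv2.cvtColor(img,cv2.COLOR_BGR2HSV);h,s,v=cv2.split(hsv)
print(hsv[130,200],hsv[170,240],hsv[190,250],hsv[110,260],hsv[178,213],hsv[148,213],hsv[150,170])
for V in(35,45):
    m=cv2.morphologyEx(((v<V)|(s<100)).astype(np.uint8),cv2.MORPH_OPEN,np.ones((5,5)))
    c=near(m,(213,159),500,15)
    if c is not None: print(V,boxmeas(f,c,.034,0,True),rect(f,c,.034,True))
t=robot.grab_frame("top");h,s,v=cv2.split(cv2.cvtColor(t["img"],cv2.COLOR_BGR2HSV));c=near((s<110)|(v<50),(377,240),60,20)
if c is not None: print(boxmeas(t,c,.034,0))
# pots/stamp via wrist
for n in("yellow",):
    c=near(huemask(img,n,100,60),(155,240),50,30); p,r=cv2.minEnclosingCircle(c); print(p,r,toplane(f,[p],.048,True)*1000)
E
```

```text
[30  9 28] [ 18 134  80] [ 18 141  78] [ 18 136 103] [58 50 66] [30 12 22] [ 18 130 181]
35 [ 370.1 -295.2   85.6   53.7    2.5] [ 368.5 -294.3   88.7   55.7    2.5]
45 [ 370.3 -295.1   87.7   54.     2.3] [ 368.8 -294.2   90.7   56.     2.3]
(151.80262756347656, 245.0) 19.223499298095703 [[ 479.14538979 -373.18718238]]
```

```bash
python3 -m handwheel '[[[1,-0.001,-0.024,0,0,0,0.002],[1,-0.001,-0.024,0,0,0,0],[1,0,0,-0.04,0,0,0],[1,0,0,-0.04,0,0,0],[1,0,0,-0.04,0,0,0]]]' >/dev/null
python3 -m handwheel '[[[1,0,0,-0.04,0,0,0],[1,0,0,-0.03,0,0,0],[1,0,0,-0.02,0,0,0],[1,0,0,-0.012,0,0,0],[1,0,0,0,0,0,0]]]'
python3 - <<'E'
from h import *
o=robot.get_obs();print(o["position"],o["orientation"],o["ft_force"])
E
```

```text
clock: 2.8
position: [0.3679, -0.2863, 0.0071]
orientation: [-0.025, 1.0, 0.002, -0.002]
ft_force: [-0.2, 0.9, 0.3]
finger_gap: 0.0856
gripper_force: 0.0
[ 0.36791892 -0.28634996  0.00712791] [-0.0254355   0.99967202  0.00234317 -0.00184233] [-0.18885592  0.88135098  0.25880344]
```

```bash
python3 -m handwheel '[[[1,0.0026,-0.009,0,0,0,0],[1,0,0,-0.003,0,0,0],[0,0,0,0,0,0,0],[0,0,0,0,0,0,0],[0,0,0,0,0,0,0]]]' 
python3 -m handwheel '[[[0,0,0,0,0,0,0],[0,0,0,0,0,0,0],[0,0,0,0,0,0,0],[0,0,0,0,0,0,0],[0,0,0,0,0,0,0]]]' 
python3 - <<'E'
from h import *
o=robot.get_obs();print(o["position"],R.from_quat(o["orientation"]).as_matrix(),o["ft_force"])
f=robot.grab_frame("wrist");cv2.imwrite("pics/w2.png",f["img"])
E
```

```text
clock: 3.22
position: [0.3726, -0.2992, 0.0074]
orientation: [-0.024, 1.0, -0.0, 0.001]
ft_force: [1.1, 0.9, 4.8]
finger_gap: 0.0552
gripper_force: 63.1
clock: 3.63
position: [0.3725, -0.2992, 0.0074]
orientation: [-0.024, 1.0, -0.0, 0.001]
ft_force: [-0.5, 2.3, 5.1]
finger_gap: 0.0553
gripper_force: 63.7
[ 0.37249355 -0.29924492  0.00737051] [[-9.98818700e-01 -4.85731700e-02  1.36055004e-03]
 [-4.85738302e-02  9.98819491e-01 -4.56501284e-04]
 [-1.33677018e-03 -5.22049146e-04 -9.99998970e-01]] [-0.52435547  2.29175292  5.14158991]
```

View pics/w2.png

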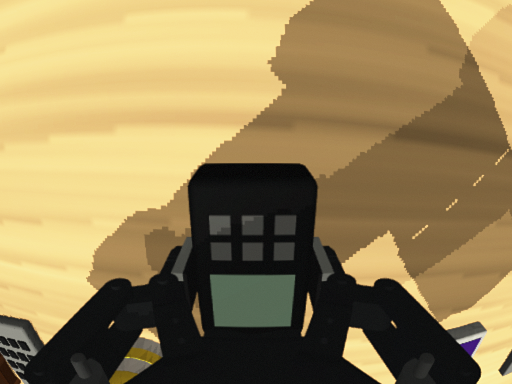

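The reader is held (55 mm gap), with its front edge at row 164 and the screen at (253,300). I lift it and carry it to the field.

```bash
python3 -m handwheel '[[[0,0,0,0.02,0,0,0],[0,0,0,0.035,0,0,0],[0,0,0,0.035,0,0,0.01],[0,0.01,0.037,0,0,0,0],[0,0.01,0.037,0,0,0,0]]]' >/dev/null
python3 -m handwheel '[[[0,0.01,0.037,0,0,0,0],[0,0.01,0.037,0,0,0,0],[0,0.01,0.037,0,0,0,0],[0,0.01,0.037,0,0,0,0],[0,0.01,0.037,0,0,0,0]]]' >/dev/null
python3 -m handwheel '[[[0,0.01,0.037,0,0,0,0],[0,0.01,0.037,0,0,0,0],[0,0.01,0.037,0,0,0,0],[0,0.01,0.037,0,0,0,0],[0,0.01,0.033,0,0,0,0]]]' >/dev/null
python3 -m handwheel '[[[0,0,0,0,0,0,0],[0,0,0,0,0,0,0],[0,0,0,0,0,0,0]]]'
cat > st.py <<'E'
from h import *
o=robot.get_obs();M=R.from_quat(o["orientation"]).as_matrix()
print("t %.1f"%o["clock"],"mm",np.round(o["position"]*1000,1),"tool-y deg %.2f"%np.degrees(np.arctan2(M[1,1],M[0,1])),"z-axis",np.round(M[:,2],4),"F",np.round(o["ft_force"],1),"gap",round(o["finger_gap"],4))
E
python3 st.py
```

```text
clock: 5.18
position: [0.4913, 0.1406, 0.0962]
orientation: [-0.029, 1.0, -0.0, -0.001]
ft_force: [-0.7, -0.2, -2.3]
finger_gap: 0.0547
gripper_force: 64.6
t 5.2 mm [491.3 140.6  96.2] tool-y deg 93.38 z-axis [-1.e-03 -7.e-04 -1.e+00] F [-0.7 -0.2 -2.3] gap 0.0547
```

```bash
python3 -m handwheel '[[[0,0.003,0.0003,-0.03,0,0,0],[0,0,0,-0.025,0,0,0],[0,0,0,-0.015,0,0,0],[0,0,0,-0.004,0,0,0],[0,0,0,0,0,0,0]]]'; python3 st.py
```

```text
clock: 5.6
position: [0.4935, 0.1396, 0.0214]
orientation: [-0.028, 1.0, -0.0, -0.002]
ft_force: [0.3, 0.4, -1.1]
finger_gap: 0.0548
gripper_force: 64.6
t 5.6 mm [493.5 139.6  21.4] tool-y deg 93.22 z-axis [-3.2e-03 -7.0e-04 -1.0e+00] F [ 0.3  0.4 -1.1] gap 0.0548
```

```bash
python3 -m handwheel '[[[0,0.0007,0.0013,0,0,0,0.003],[0,0,0,-0.0012,0,0,0],[0,0,0,0,0,0,0]]]'; python3 st.py
python3 -m handwheel '[[[1,0,0,0,0,0,0],[1,0,0,0,0,0,0],[1,0,0,0,0,0,0],[1,0,0,0,0,0,0],[1,0,0,0,0,0,0]]]' >/dev/null
python3 -m handwheel '[[[1,0,0,0.03,0,0,0],[1,0,0,0.04,0,0,0],[1,0,0,0.04,0,0,0],[1,0,0,0.04,0,0,0],[1,0,0,0.04,0,0,0]]]'
python3 -m handwheel '[[[1,0,-0.04,0,0,0,0],[1,0,-0.04,0,0,0,0],[1,0,-0.04,0,0,0,0],[1,0,-0.04,0,0,0,0],[1,0,0,0,0,0,0]]]'
python3 - <<'E'
from h import *
f=robot.grab_frame("wrist");cv2.imwrite("pics/w3.png",f["img"])
f=robot.grab_frame("top");cv2.imwrite("pics/t3.png",f["img"])
E
```

```text
clock: 5.85
position: [0.4968, 0.1424, 0.0222]
orientation: [-0.031, 1.0, 0.0, 0.001]
ft_force: [-1.5, -0.3, -1.6]
finger_gap: 0.0547
gripper_force: 64.6
t 5.8 mm [496.8 142.4  22.2] tool-y deg 93.50 z-axis [ 2.2e-03  3.0e-04 -1.0e+00] F [-1.5 -0.3 -1.6] gap 0.0547
clock: 6.68
position: [0.4952, 0.1424, 0.213]
orientation: [-0.031, 1.0, -0.0, -0.0]
ft_force: [-0.1, 0.8, -0.2]
finger_gap: 0.0854
gripper_force: 0.0
clock: 7.1
position: [0.4961, -0.0235, 0.2114]
orientation: [-0.027, 1.0, -0.002, 0.0]
ft_force: [1.0, 0.4, 0.1]
finger_gap: 0.0853
gripper_force: 0.0
```

View pics/w3.png

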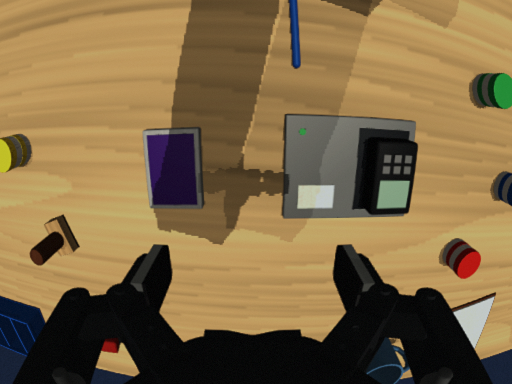

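The reader lies on the field at about (392,172) in the wrist picture and looks slightly left-shifted, partly from perspective. I'll measure it from both cameras.

```bash
python3 st.py; python3 - <<'E'
from h import *
K=np.array([[297.31863964,0,252.10949032],[0,297.31863964,190.37168228],[0,0,1]])
f1=dict(K=K,extrinsics=np.array([[-0.0414784,0.94856013,0.31386817,0.29172952],[0.99913012,0.04073216,0.0089382,-0.25029788],[-0.0043061,0.31396588,-0.9494245,0.37408784],[0,0,0,1.]]),img=cv2.imread("pics/w1.png"))
f3=robot.grab_frame("wrist"); t3=robot.grab_frame("top"); t1=dict(t3,img=cv2.imread("pics/top0.png"))
def screen(f,uv,z,w,a=60):
    h,s,v=cv2.split(cv2.cvtColor(f["img"],cv2.COLOR_BGR2HSV))
    c=near((h>40)&(h<95)&(s>25)&(v>40),uv,a,20)
    return None if c is None else rect(f,c,z,w)
print("start wrist",screen(f1,(213,178),.034,True)); print("start top",screen(t1,(377,233),.034,False))
print("now wrist",screen(f3,(392,193),.046,True)); print("now top",screen(t3,(205,185),.046,False))
h,s,v=cv2.split(cv2.cvtColor(f3["img"],cv2.COLOR_BGR2HSV))
print("row175",v[175,350:425].tolist()); print("col392",v[120:220,380].tolist())
for n,m,uv,z in (("pad",(s<70),(345,165),.012),("tin",((h>120)&(h<150)&(s>90))|(s<60),(174,168),.016)):
    c=near(cv2.morphologyEx(m.astype(np.uint8),cv2.MORPH_OPEN,np.ones((3,3))),uv,500,30); print(n,rect(f3,c,z,True))
cv2.imwrite("pics/t3c.png",cv2.resize(t3["img"][130:260,90:330],None,fx=3,fy=3))
E
```

```text
t 7.2 mm [495.6 -18.8 211.1] tool-y deg 93.32 z-axis [-1.e-04  5.e-04 -1.e+00] F [-0.5  0.6  0.5] gap 0.0858
start wrist [ 389.  -295.5   40.8   33.8  -88.1]
start top [ 389.3 -293.1   41.7   35.6  -86.9]
now wrist [513.5 143.8  41.9  35.1 -86.1]
now top [512.9 154.7  35.1  26.6   9.1]
row175 [96, 64, 26, 25, 22, 25, 25, 14, 9, 11, 5, 1, 6, 6, 6, 0, 5, 3, 2, 6, 12, 18, 20, 21, 22, 22, 23, 22, 23, 24, 20, 23, 19, 22, 21, 19, 19, 19, 18, 22, 24, 21, 25, 22, 21, 19, 16, 15, 18, 25, 25, 25, 27, 26, 27, 23, 18, 17, 12, 27, 113, 190, 191, 189, 190, 189, 188, 188, 188, 187, 186, 186, 186, 187, 186]
col392 [102, 113, 112, 112, 111, 112, 109, 108, 110, 84, 32, 27, 29, 29, 29, 27, 28, 27, 7, 3, 7, 7, 13, 19, 21, 26, 27, 27, 25, 28, 26, 28, 23, 24, 28, 71, 92, 97, 99, 103, 105, 104, 97, 57, 25, 23, 60, 98, 105, 103, 103, 102, 103, 102, 50, 20, 21, 22, 19, 17, 37, 121, 164, 164, 165, 163, 163, 163, 164, 163, 162, 163, 163, 162, 162, 161, 162, 161, 162, 163, 162, 161, 161, 161, 161, 162, 163, 163, 136, 47, 13, 13, 18, 14, 25, 85, 99, 136, 193, 195]
pad [493.7 100.2 173.8 128.6 -86.7]
tin [ 506.1 -119.5   99.4   70.9    3.3]
```

View pics/t3c.png

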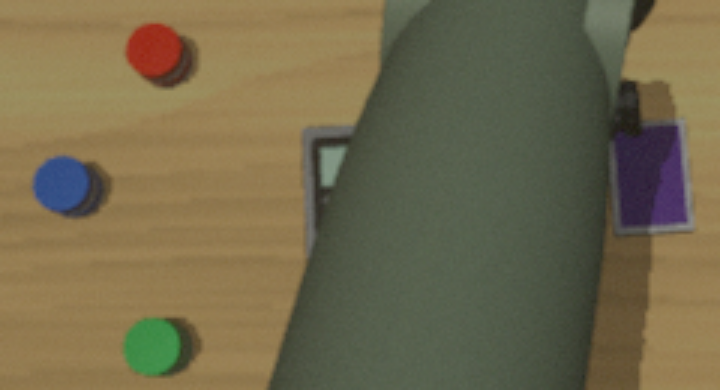

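```bash
python3 -m handwheel '[[[1,0,0.04,0,0,0,0],[1,0,0.04,0,0,0,0],[1,0,0.04,0,0,0,0],[1,0,0.04,0,0,0,0],[1,0,0,0,0,0,0]]]' >/dev/null
python3 -m handwheel '[[[1,0,0,-0.04,0,0,0],[1,0,0,-0.04,0,0,0],[1,0,0,-0.04,0,0,0],[1,0,0,-0.04,0,0,0],[1,0,0,-0.025,0,0,0]]]' >/dev/null
python3 -m handwheel '[[[1,0,0,0,0,0,0],[1,0,0,0,0,0,0],[1,0,0,0,0,0,0]]]'; python3 st.py
```

```text
clock: 8.38
position: [0.4967, 0.1433, 0.0275]
orientation: [-0.032, 1.0, 0.0, 0.001]
ft_force: [-0.3, -0.1, 1.2]
finger_gap: 0.0853
gripper_force: 0.0
t 8.4 mm [496.7 143.3  27.5] tool-y deg 93.61 z-axis [ 1.7e-03  3.0e-04 -1.0e+00] F [-0.3 -0.1  1.2] gap 0.0853
```

```bash
python3 -m handwheel '[[[1,0,0,-0.006,0,0,0],[1,0,0,0,0,0,0],[0,0,0,0,0,0,0],[0,0,0,0,0,0,0],[0,0,0,0,0,0,0]]]' >/dev/null
python3 -m handwheel '[[[0,0,0,0,0,0,0],[0,0,0,0,0,0,0],[0,0,0,0,0,0,0]]]'; python3 st.py
python3 -m handwheel '[[[0,0,0,0.004,0,0,0],[0,-0.003,-0.0025,0,0,0,-0.003],[0,0,0,0,0,0,0],[0,0,0,0,0,0,0],[0,0,0,0,0,0,0]]]' >/dev/null; python3 st.py
```

```text
clock: 9.05
position: [0.4965, 0.1425, 0.0211]
orientation: [-0.031, 1.0, 0.0, 0.001]
ft_force: [-1.5, -0.3, 7.2]
finger_gap: 0.0551
gripper_force: 64.3
t 9.1 mm [496.5 142.5  21.1] tool-y deg 93.52 z-axis [ 1.5e-03  2.0e-04 -1.0e+00] F [-1.5 -0.3  7.2] gap 0.0551
t 9.5 mm [492.5 139.9  24. ] tool-y deg 93.35 z-axis [-4.e-04  0.e+00 -1.e+00] F [ 0.7 -0.3 -1.4] gap 0.0551
```

```bash
python3 -m handwheel '[[[0,0.001,0.0006,0,0,0,0],[0,0,0,0,0,0,0],[0,0,0,-0.003,0,0,0],[0,0,0,0,0,0,0],[0,0,0,0,0,0,0]]]' >/dev/null; python3 st.py
python3 -m handwheel '[[[1,0,0,0,0,0,0],[1,0,0,0,0,0,0],[1,0,0,0,0,0,0],[1,0,0,0,0,0,0],[1,0,0,0.03,0,0,0]]]' >/dev/null
python3 -m handwheel '[[[1,0,0,0.04,0,0,0],[1,0,0,0.04,0,0,0],[1,0,0,0.04,0,0,0],[1,0,0,0.04,0,0,0],[1,0,-0.04,0,0,0,0]]]' >/dev/null
python3 -m handwheel '[[[1,0,-0.04,0,0,0,0],[1,0,-0.04,0,0,0,0],[1,0,-0.04,0,0,0,0],[1,0,-0.04,0,0,0,0],[1,0,-0.04,0,0,0,0]]]' >/dev/null
python3 -m handwheel '[[[1,0,0,0,0,0,0],[1,0,0,0,0,0,0],[1,0,0,0,0,0,0]]]' >/dev/null; python3 st.py
cat > rd.py <<'E'
from h import *
f=robot.grab_frame("wrist"); h,s,v=cv2.split(cv2.cvtColor(f["img"],cv2.COLOR_BGR2HSV))
def pr(P): return project(f,P,True)[0]
c=near((h>40)&(h<95)&(s>25)&(v>40),pr([.511,.142,.046]),60,25); print("screen",None if c is None else rect(f,c,.046,True))
for n,m,P in (("pad",(s<70),[.494,.101,.012]),("tin",((h>120)&(h<150)&(s>90))|(s<60),[.5075,-.1187,.016])):
    c=near(cv2.morphologyEx(m.astype(np.uint8),cv2.MORPH_OPEN,np.ones((3,3))),pr(P),500,30); print(n,None if c is None else rect(f,c,P[2],True))
E
python3 rd.py
```

```text
t 9.9 mm [494.2 140.7  21.2] tool-y deg 93.36 z-axis [ 8.e-04  1.e-04 -1.e+00] F [ 1.  -0.  -0.9] gap 0.0549
t 11.4 mm [493.4 -99.2 210.9] tool-y deg 93.32 z-axis [-6.e-04  8.e-04 -1.e+00] F [0.7 0.9 0.1] gap 0.0855
screen [511.1 141.8  42.2  35.4 -86.3]
pad [493.8 102.1 181.8 128.9 -86.7]
tin [ 505.7 -121.1   98.8   68.8    3.3]
```

The reader is now within about 0.5 mm of the field centre and square to it. Next is the stamp.

```bash
python3 -m handwheel '[[[1,0.019,-0.034,0,0,0,0],[1,0.019,-0.034,0,0,0,0],[1,0.019,-0.034,0,0,0,0],[1,0.019,-0.034,0,0,0,0],[1,0.019,-0.034,0,0,0,0]]]' >/dev/null
python3 -m handwheel '[[[1,0.019,-0.034,0,0,0,0],[1,0,0,0,0,0,0],[1,0,0,0,0,0,0],[1,0,0,0,0,0,0]]]' >/dev/null
python3 st.py; python3 - <<'E'
from h import *
f=robot.grab_frame("wrist");cv2.imwrite("pics/w4.png",f["img"]);np.savez("w4.npz",**f);print(f["extrinsics"][:3,3])
y0,x0=60,130; cv2.imwrite("pics/w4c.png",cv2.resize(f["img"][y0:y0+200,x0:x0+260],None,fx=3,fy=3))
E
```

```text
t 12.2 mm [ 607.8 -301.3  210.4] tool-y deg 93.48 z-axis [-0.0014  0.0014 -1.    ] F [-0.9  0.1 -0. ] gap 0.0854
[ 0.52790775 -0.3060856   0.35334206]
```

View pics/w4c.png

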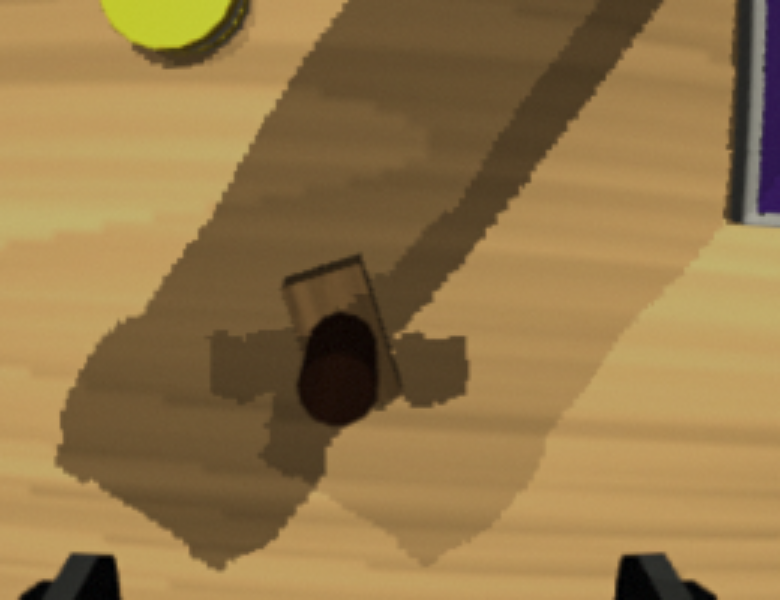

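The stamp is at (338,350) in the crop. Its block's visible top corners are at about (289,291), (363,266) and (399,391), and its handle-top circle is at about (338,386).

```bash
python3 - <<'E'
from h import *
f=dict(np.load("w4.npz"));c=lambda p:np.array(p)/3+[130-.33,60-.33]
A,B,C=toplane(f,[c((289,291)),c((363,266)),c((399,391))],.02,True)*1000
print(A,B,C,"w",np.linalg.norm(A-B),"l",np.linalg.norm(C-B),"ang AB",np.degrees(np.arctan2(*(A-B)[::-1])),"BC",np.degrees(np.arctan2(*(C-B)[::-1])),"ctr",(A+C)/2)
print("handle",toplane(f,[c((338,386))],.08,True)*1000)
h,s,v=cv2.split(cv2.cvtColor(f["img"],cv2.COLOR_BGR2HSV))
k=near((v<45),(242,180),100,25)
if k is not None:
    P=toplane(f,k,.08,True)*1000; print("dark",cv2.minEnclosingCircle(P.astype(np.float32)), P.max(0),P.min(0))
    x=toplane(f,k,.08,True)*1000; far=x[x[:,0]>x[:,0].max()-14]; print("far cap y-range",far.min(0),far.max(0))
y=near(huemask(f["img"],"yellow",100,60),(185,60),50,30)
if y is not None: p,r=cv2.minEnclosingCircle(y); print("yellow",toplane(f,[p],.048,True)*1000,r)
E
```

```text
[ 598.30253321 -331.64743009] [ 587.02551278 -304.0165948 ] [ 635.83154453 -286.93780291] w 29.843495924903344 l 51.70796715563869 ang AB -67.79807061648931 BC 19.28657478418173 ctr [ 617.06703887 -309.2926165 ]
handle [[ 615.90249517 -310.10698122]]
dark ((610.3973999023438, -310.7597351074219), 18.683849334716797) [ 629.05523376 -297.59880649] [ 591.73959311 -323.04961313]
far cap y-range [ 615.32373593 -323.04961313] [ 629.05523376 -297.59880649]
yellow [[ 487.31586567 -374.55220375]] 25.28629493713379
```

```bash
python3 -m handwheel '[[[1,0.008,-0.009,0,0,0,0.1],[1,0,0,0,0,0,0.1],[1,0,0,0,0,0,0.097],[1,0,0,-0.03,0,0,0],[1,0,0,-0.04,0,0,0]]]' >/dev/null
python3 -m handwheel '[[[1,0,0,0,0,0,0],[1,0,0,0,0,0,0],[1,0,0,0,0,0,0]]]' >/dev/null
python3 st.py; python3 - <<'E'
from h import *
f=robot.grab_frame("wrist");np.savez("w5.npz",**f);cv2.imwrite("pics/w5c.png",cv2.resize(f["img"][100:300,130:390],None,fx=3,fy=3))
E
```

```text
t 12.9 mm [ 616.4 -311.7  143.2] tool-y deg 110.45 z-axis [ 1.2e-03 -7.0e-04 -1.0e+00] F [ 0.4  0.2 -0. ] gap 0.0853
```

View pics/w5c.png

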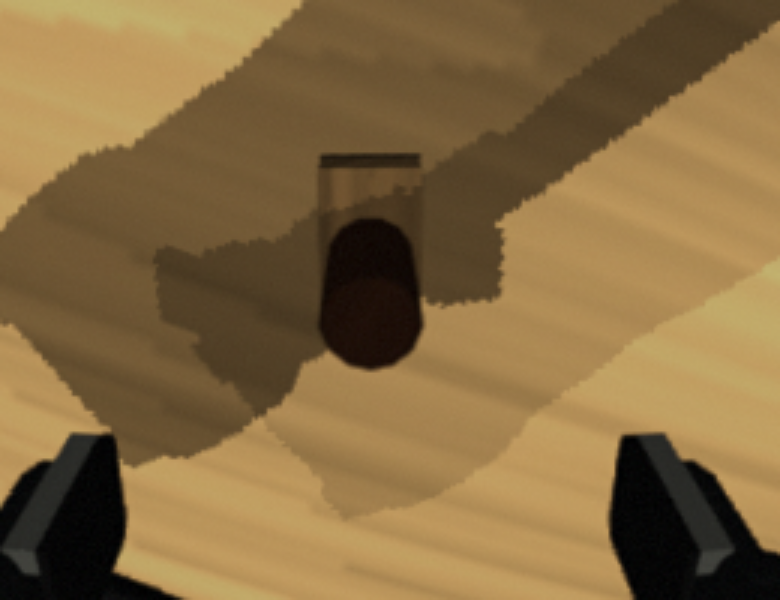

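The block is now square to the picture: its front top edge runs from (320,167) to (420,167), and the handle cap is centred at (371,316). I'll take the yaw and axis from these.

```bash
python3 - <<'E'
from h import *
f=dict(np.load("w5.npz"));c=lambda p:np.array(p)/3+[130-.33,100-.33]
A,B=toplane(f,[c((320,167)),c((421,167))],.02,True)*1000
print("front edge",A,B,np.linalg.norm(A-B),np.degrees(np.arctan2(*(B-A)[::-1])))
A,B=toplane(f,[c((319,154)),c((421,154))],.0,True)*1000
print("bottom edge",A,B,np.linalg.norm(A-B),np.degrees(np.arctan2(*(B-A)[::-1])))
m=(A+B)/2;u=np.array([np.cos(np.radians(20.5)),np.sin(np.radians(20.5))]);print("ctr from edge",m+28*u)
print("handle",toplane(f,[c((371,317))],.08,True)*1000)
E
python3 -m handwheel '[[[1,0,0.0015,-0.04,0,0,0],[1,0,0,-0.04,0,0,0],[1,0,0,-0.028,0,0,0],[1,0,0,0,0,0,0],[1,0,0,0,0,0,0]]]'; python3 st.py
```

```text
front edge [ 596.99488439 -334.43348901] [ 586.25171594 -305.67154085] 30.702855409992946 110.4816755735057
bottom edge [ 597.23871324 -335.83607272] [ 585.61525385 -304.71261353] 33.22310219975062 110.47879809737815
ctr from edge [ 617.65380484 -310.46853645]
handle [[ 615.53065341 -311.05762903]]
clock: 13.37
position: [0.6159, -0.3108, 0.0339]
orientation: [-0.177, 0.984, 0.0, -0.0]
ft_force: [-0.1, -0.6, 0.2]
finger_gap: 0.0856
gripper_force: 0.0
t 13.4 mm [ 615.9 -310.8   33.9] tool-y deg 110.38 z-axis [-5.e-04  3.e-04 -1.e+00] F [-0.1 -0.6  0.2] gap 0.0856
```

```bash
python3 -m handwheel '[[[0,0,0,0,0,0,0],[0,0,0,0,0,0,0],[0,0,0,0,0,0,0],[0,0,0,0,0,0,0],[0,0,0,0,0,0,0]]]' >/dev/null
python3 -m handwheel '[[[0,0,0,0,0,0,0],[0,0,0,0,0,0,0],[0,0,0,0,0,0,0]]]' ; python3 st.py
python3 -m handwheel '[[[0,0,0,0.02,0,0,0],[0,0,0,0.035,0,0,0],[0,-0.018,0.032,0,0,0,-0.06],[0,-0.018,0.032,0,0,0,-0.06],[0,-0.018,0.032,0,0,0,-0.06]]]' >/dev/null
python3 -m handwheel '[[[0,-0.018,0.032,0,0,0,-0.06],[0,-0.018,0.032,0,0,0,-0.057],[0,-0.018,0.032,0,0,0,0],[0,0,0,0,0,0,0],[0,0,0,0,0,0,0]]]' >/dev/null
python3 -m handwheel '[[[0,0,0,0,0,0,0],[0,0,0,0,0,0,0]]]' ; python3 st.py
```

```text
clock: 14.03
position: [0.6165, -0.3114, 0.0346]
orientation: [-0.177, 0.984, -0.001, 0.001]
ft_force: [-0.8, -0.1, 5.1]
finger_gap: 0.0259
gripper_force: 58.6
t 14.0 mm [ 616.5 -311.4   34.6] tool-y deg 110.37 z-axis [ 0.0017 -0.0011 -1.    ] F [-0.8 -0.1  5.1] gap 0.0259
clock: 15.03
position: [0.509, -0.12, 0.0885]
orientation: [-0.029, 1.0, -0.0, 0.001]
ft_force: [-0.4, 0.1, -0.2]
finger_gap: 0.0254
gripper_force: 59.3
t 15.0 mm [ 509.  -120.    88.5] tool-y deg 93.32 z-axis [ 1.7e-03 -9.0e-04 -1.0e+00] F [-0.4  0.1 -0.2] gap 0.0254
```

```bash
python3 -m handwheel '[[[0,-0.0015,0.001,-0.02,0,0,0],[0,0,0,-0.014,0,0,0],[0,0,0,0,0,0,0],[0,0,0,0,0,0,0],[0,0,0,0,0,0,0]]]' >/dev/null; python3 st.py
python3 - <<'E'
from h import *
f=robot.grab_frame("wrist");np.savez("w6.npz",**f);cv2.imwrite("pics/w6c.png",cv2.resize(f["img"][100:300,130:390],None,fx=3,fy=3))
E
```

```text
t 15.4 mm [ 507.  -118.8   54.6] tool-y deg 93.30 z-axis [ 7.e-04 -3.e-04 -1.e+00] F [ 0.3 -0.1 -0.6] gap 0.0259
```

View pics/w6c.png

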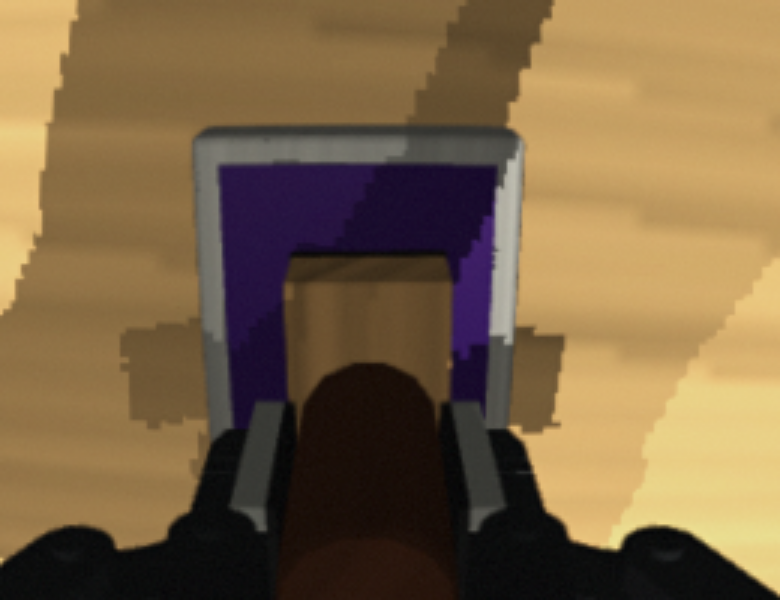

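The stamp hovers over the ink pad, with its block's bottom front edge at (287,257)–(449,255). The violet front edge is at (219,165)–(497,168). I'll compare the two.

```bash
python3 - <<'E'
from h import *
f=dict(np.load("w6.npz"));c=lambda p:np.array(p)/3+[130-.33,100-.33]
S=toplane(f,[c((287,258)),c((449,255))],.020,True)*1000
V=toplane(f,[c((219,165)),c((497,168))],.016,True)*1000
T=toplane(f,[c((194,140)),c((523,143))],.016,True)*1000
for n,P in(("stamp",S),("violet",V),("tin",T)):
    d=P[1]-P[0]; print(n,P.mean(0),np.linalg.norm(d),np.degrees(np.arctan2(d[1],d[0])))
x=np.array([.9982,.0593]);y=np.array([-.0593,.9982]);q=V.mean(0)-S.mean(0)
print("gap stamp-violet front (want ~14.6)",-q@x,"lateral",-q@y, "tin (want 22)",-(T.mean(0)-S.mean(0))@x,-(T.mean(0)-S.mean(0))@y)
E
```

```text
stamp [ 481.87217528 -120.04944177] 33.83207359004041 94.43313749784059
violet [ 463.57102362 -123.21437356] 58.0138133405469 92.63117834604387
tin [ 458.17835436 -123.42560222] 68.42145031691524 92.72057928405957
gap stamp-violet front (want ~14.6) 18.455890047022308 lateral 2.0739766199551126 tin (want 22) 23.851378364998794 1.9650397788894232
```

```bash
python3 -m handwheel '[[[0,-0.001,-0.0012,0,0,0,-0.008],[0,0,0,0,0,0,0],[0,0,0,-0.0035,0,0,0],[0,0,0,0,0,0,0],[0,0,0,0,0,0,0]]]' >/dev/null; python3 st.py
python3 -m handwheel '[[[0.6,0,0,0,0,0,0],[0.6,0,0,0,0,0,0],[0.6,0,0,0,0,0,0],[0.6,0,0,0.02,0,0,0],[0.6,0,0,0.035,0,0,0]]]' >/dev/null
python3 -m handwheel '[[[1,0,0,0.035,0,0,0],[1,0,0,0.035,0,0,0],[1,0.02,0,0.035,0,0,0],[1,0.02,0,0,0,0,0],[1,0.02,0,0,0,0,0]]]' >/dev/null
python3 -m handwheel '[[[1,0,0,0,0,0,0],[1,0,0,0,0,0,0],[1,0,0,0,0,0,0]]]' >/dev/null; python3 st.py
python3 - <<'E'
from h import *
f=robot.grab_frame("wrist");np.savez("w7.npz",**f);cv2.imwrite("pics/w7c.png",cv2.resize(f["img"][60:200,170:350],None,fx=4,fy=4))
t=robot.grab_frame("top");np.savez("t7.npz",**t)
E
```

```text
t 15.9 mm [ 505.4 -119.2   50.7] tool-y deg 92.90 z-axis [ 3.e-04 -2.e-04 -1.e+00] F [ 0.1 -0.6 -0.7] gap 0.0257
t 17.0 mm [ 564.2 -118.8  209.9] tool-y deg 92.90 z-axis [-2.e-03  6.e-04 -1.e+00] F [-0.6 -0.3  0.6] gap 0.0851
```

View pics/w7c.png

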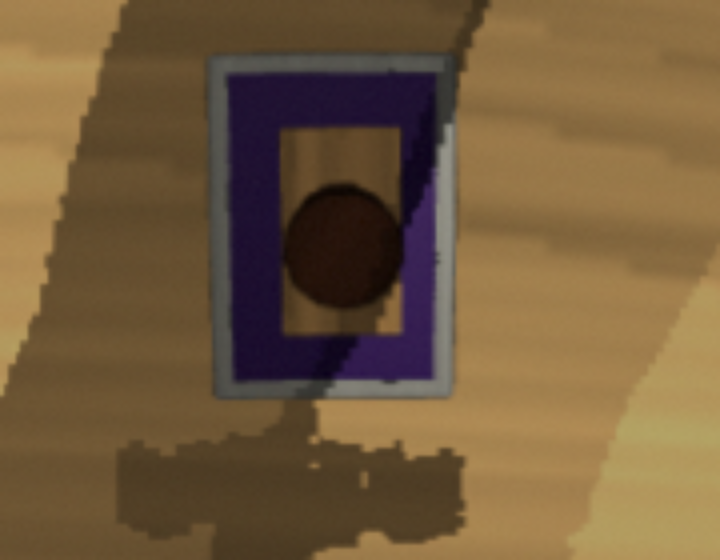

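A near-nadir view: the block's top corners are (281,127), (401,127), (283,335) and (403,335). The violet corners are (228,73), (438,72), (235,381) and (433,379).

```bash
python3 - <<'E'
from h import *
f=dict(np.load("w7.npz"));c=lambda p:np.array(p)/4+[170-.38,60-.38]
for n,P,z in(("block",[(281,127),(401,127),(403,335),(283,335)],.036),("violet",[(228,73),(438,72),(433,379),(235,381)],.016),("tin",[(208,57),(457,53),(452,396),(215,397)],.016)):
    X=toplane(f,[c(p) for p in P],z,True)*1000; a=X[3]-X[0];b=X[2]-X[1];e=X[1]-X[0];g=X[2]-X[3]
    print(n,X.mean(0),[round(np.linalg.norm(k),1) for k in(a,b,e,g)],np.degrees([np.arctan2(k[1],k[0])for k in(a,b,e,g)]))
print("handle",toplane(f,[c((344,247))],.096,True)*1000, f["extrinsics"][:3,3])
E
```

```text
block [ 506.70466547 -118.49157554] [np.float64(55.9), np.float64(55.9), np.float64(31.4), np.float64(32.3)] [ 3.08962169  3.96614541 93.01228145 92.96656091]
violet [ 506.94881216 -120.68995479] [np.float64(88.4), np.float64(88.1), np.float64(58.3), np.float64(57.2)] [ 3.47670869  2.72543205 93.21021069 93.50797038]
tin [ 506.81288088 -120.83595995] [np.float64(97.8), np.float64(98.6), np.float64(69.2), np.float64(68.7)] [ 3.21233064  2.9549337  93.87233499 93.16105131]
handle [[ 505.82684618 -118.69350145]] [ 0.48430064 -0.12267558  0.35292948]
```

x and yaw are right. Laterally the stamp sits 2 mm too far left, so I regrasp and nudge it.

```bash
python3 -m handwheel '[[[1,-0.03,0,0,0,0,0],[1,-0.0288,0,0,0,0,0],[1,0,0,-0.03,0,0,0],[1,0,0,-0.03,0,0,0],[1,0,0,-0.035,0,0,0]]]' >/dev/null
python3 -m handwheel '[[[1,0,0,-0.035,0,0,0],[1,0,0,-0.029,0,0,0],[1,0,0,0,0,0,0],[1,0,0,0,0,0,0],[1,0,0,0,0,0,0]]]' >/dev/null; python3 st.py
python3 -m handwheel '[[[0,0,0,0,0,0,0],[0,0,0,0,0,0,0],[0,0,0,0,0,0,0],[0,0,0,0,0,0,0],[0,0,0,0,0,0,0]]]' >/dev/null
python3 -m handwheel '[[[0,0,0,0,0,0,0],[0,0,0,0,0,0,0],[0,0,0,0,0,0,0]]]' >/dev/null; python3 st.py
python3 -m handwheel '[[[0,0,0,0.003,0,0,0],[0,0,-0.002,0,0,0,0],[0,0,0,0,0,0,0],[0,0,0,0,0,0,0],[0,0,0,0,0,0,0]]]' >/dev/null; python3 st.py
```

```text
t 17.9 mm [ 507.1 -119.5   53. ] tool-y deg 92.89 z-axis [ 1.2e-03 -5.0e-04 -1.0e+00] F [ 0.9 -0.6 -0.4] gap 0.0853
t 18.6 mm [ 506.9 -119.2   52.4] tool-y deg 92.90 z-axis [ 1.e-03 -4.e-04 -1.e+00] F [-1.   1.   5.2] gap 0.0257
t 19.0 mm [ 506.3 -121.1   54.4] tool-y deg 92.89 z-axis [-4.e-04  2.e-04 -1.e+00] F [ 0.3 -0.4 -0.7] gap 0.0257
```

```bash
python3 -m handwheel '[[[0,0.0004,0,-0.002,0,0,0],[0,0,0,0,0,0,0],[0,0,0,0,0,0,0]]]' >/dev/null; python3 st.py
python3 -m handwheel '[[[0.6,0,0,0,0,0,0],[0.6,0,0,0,0,0,0],[0.6,0,0,0,0,0,0],[0.6,0,0,0.02,0,0,0],[0.6,0,0,0.035,0,0,0]]]' >/dev/null
python3 -m handwheel '[[[1,0,0,0.035,0,0,0],[1,0,0,0.035,0,0,0],[1,0,0,0.035,0,0,0],[1,0,-0.036,0,0,0,0],[1,0,-0.036,0,0,0,0]]]' >/dev/null
python3 -m handwheel '[[[1,-0.004,-0.036,0,0,0,0],[1,-0.004,-0.036,0,0,0,0],[1,-0.004,-0.036,0,0,0,0],[1,-0.004,-0.036,0,0,0,0],[1,-0.004,-0.036,0,0,0,0]]]' >/dev/null
python3 -m handwheel '[[[1,0,0,0,0,0,0],[1,0,0,0,0,0,0],[1,0,0,0,0,0,0]]]' >/dev/null; python3 st.py
cat > lid.py <<'E'
import sys
from h import *
n,x,y,z=sys.argv[1],*map(float,sys.argv[2:5])   # guess in m, z of lid top
for cam in("wrist","top"):
    f=robot.grab_frame(cam);w=cam=="wrist";uv=project(f,[x,y,z],w)[0]
    c=near(huemask(f["img"],n,100,60),uv,50,30)
    if c is None: print(cam,"none",uv);continue
    p,r=cv2.minEnclosingCircle(c);e=cv2.fitEllipse(cv2.convexHull(c.astype(np.float32).reshape(-1,1,2)))
    P=toplane(f,c,z,w)*1000;q,R_=cv2.minEnclosingCircle(P.astype(np.float32))
    print(cam,"px",np.round(p,1),"lid mm",np.round(q,1),"r",round(R_,1),"bbox mid",np.round((P.max(0)+P.min(0))/2,1),"size",np.round(np.ptp(P,0),1),"centroid",np.round(toplane(f,[[cv2.moments(c)["m10"]/cv2.moments(c)["m00"],cv2.moments(c)["m01"]/cv2.moments(c)["m00"]]],z,w)*1000,1))
E
python3 lid.py yellow .485 -.373 .048
```

```text
t 19.3 mm [ 506.8 -121.1   52.5] tool-y deg 92.90 z-axis [-1.e-04 -0.e+00 -1.e+00] F [ 0.2 -0.7 -1.2] gap 0.0253
t 20.8 mm [ 486.5 -372.6  212.2] tool-y deg 92.88 z-axis [-6.0e-04  1.3e-03 -1.0e+00] F [-0.2  0.8  0. ] gap 0.0853
wrist px [247.9 167.1] lid mm [ 482.1 -377.2] r 26.8 bbox mid [ 482.1 -377. ] size [52.9 47.2] centroid [[ 482.1 -377.2]]
top px [407.2 193.5] lid mm [ 486.5 -370. ] r 31.7 bbox mid [ 483.3 -369.5] size [53.8 60.6] centroid [[ 483.5 -370.8]]
```

The yellow pot is at about (484.5,-376.5). The gap is only 100 mm wide, so the fingers must close front to back there. I'll turn the tool by -89.5° before grasping.

```bash
python3 - <<'E'
from h import *
print(robot.get_obs()["joint_pos"])
E
python3 -m handwheel '[[[1,-0.001,-0.002,0,0,0,-0.12],[1,-0.001,-0.002,0,0,0,-0.12],[1,0,0,0,0,0,-0.12],[1,0,0,0,0,0,-0.12],[1,0,0,0,0,0,-0.12]]]' >/dev/null
python3 -m handwheel '[[[1,0,0,0,0,0,-0.12],[1,0,0,0,0,0,-0.12],[1,0,0,0,0,0,-0.12],[1,0,0,0,0,0,-0.12],[1,0,0,0,0,0,-0.12]]]' >/dev/null
python3 -m handwheel '[[[1,0,0,0,0,0,-0.12],[1,0,0,0,0,0,-0.12],[1,0,0,0,0,0,-0.12],[1,0,0,0,0,0,0],[1,0,0,0,0,0,0]]]' >/dev/null
python3 st.py;python3 lid.py yellow .485 -.376 .048; python3 - <<'E'
from h import *
print(robot.get_obs()["joint_pos"])
E
```

```text
[-7.72583050e-01  4.55003785e-01 -4.68499339e-02  1.06973550e+00
  2.76876468e-04 -8.24547539e-01]
t 22.1 mm [ 485.3 -375.9  212.9] tool-y deg 3.79 z-axis [ 1.e-04  0.e+00 -1.e+00] F [-0.5  0.1 -1.1] gap 0.0851
wrist px [251.5 169.4] lid mm [ 484.6 -374.1] r 27.2 bbox mid [ 485.5 -374.1] size [47.7 54.4] centroid [[ 485.  -373.9]]
top px [407.1 194.9] lid mm [ 483.4 -369.4] r 30.7 bbox mid [ 483.3 -369.3] size [53.8 60.6] centroid [[ 483.4 -370.4]]
[-7.79982980e-01  4.56736571e-01 -4.33687520e-02  1.07053160e+00
  3.81191838e-05  7.25985447e-01]
```

```bash
python3 -m handwheel '[[[1,0,-0.001,-0.04,0,0,0],[1,0,0,-0.04,0,0,0],[1,0,0,-0.04,0,0,0],[1,0,0,-0.04,0,0,0],[1,0,0,-0.03,0,0,0]]]' >/dev/null
python3 -m handwheel '[[[1,0,0,-0.014,0,0,-0.006],[1,0,0,0,0,0,0],[1,0,0,0,0,0,0],[1,0,0,0,0,0,0]]]' >/dev/null; python3 st.py
python3 -m handwheel '[[[0,0,0,0,0,0,0],[0,0,0,0,0,0,0],[0,0,0,0,0,0,0],[0,0,0,0,0,0,0],[0,0,0,0,0,0,0]]]' >/dev/null
python3 -m handwheel '[[[0,0,0,0,0,0,0],[0,0,0,0,0,0,0],[0,0,0,0.02,0,0,0],[0,0,0,0.04,0,0,0],[0,0,0,0.04,0,0,0]]]' >/dev/null
python3 -m handwheel '[[[0,0,0,0.04,0,0,0],[0,0,0,0,0,0,0],[0,0,0,0,0,0,0]]]'; python3 st.py
```

```text
t 23.0 mm [ 485.8 -378.9   10. ] tool-y deg 3.23 z-axis [ 0.0016 -0.0016 -1.    ] F [-0.4  0.6 -0.1] gap 0.0852
clock: 24.05
position: [0.4865, -0.3797, 0.1519]
orientation: [0.687, 0.726, -0.0, 0.003]
ft_force: [-0.0, -0.0, -1.4]
finger_gap: 0.0471
gripper_force: 61.9
t 24.1 mm [ 486.5 -379.7  151.9] tool-y deg 3.18 z-axis [ 0.0047 -0.0046 -1.    ] F [-0.  -0.  -1.4] gap 0.0471
```

```bash
python3 -m handwheel '[[[0,0.002,0.038,0,0,0,0],[0,0.002,0.038,0,0,0,0],[0,0.002,0.038,0,0,0,0],[0,0.002,0.038,0,0,0,0],[0,0.002,0.038,0,0,0,0]]]' >/dev/null
python3 -m handwheel '[[[0,0.002,0.038,0,0,0,0],[0,0.002,0.038,0,0,0,0],[0,0.001,0.038,0,0,0,0],[0,0.001,0.038,0,0,0,0],[0,0,0,0,0,0,0]]]' >/dev/null
python3 -m handwheel '[[[0,0,0,0,0,0,0],[0,0,0,0,0,0,0],[0,0,0,0,0,0,0]]]' >/dev/null;python3 st.py
```

```text
t 25.1 mm [500.5 -37.1 147.9] tool-y deg 3.09 z-axis [-1.1e-03 -1.0e-04 -1.0e+00] F [ 0.4  0.3 -1.2] gap 0.0466
```

```bash
python3 -m handwheel '[[[0,0.0015,0.001,-0.03,0,0,0],[0,0,0,-0.04,0,0,0],[0,0,0,-0.04,0,0,0],[0,0,0,-0.022,0,0,0],[0,0,0,0,0,0,0]]]' >/dev/null
python3 -m handwheel '[[[0,0,0,0,0,0,0],[0,0,0,0,0,0,0],[0,0,0,0,0,0,0]]]' >/dev/null;python3 st.py
python3 - <<'E'
from h import *
f=robot.grab_frame("wrist");np.savez("w8.npz",**f);cv2.imwrite("pics/w8.png",f["img"])
E
```

```text
t 25.8 mm [504.  -36.   18.4] tool-y deg 3.12 z-axis [ 3.1e-03 -7.0e-04 -1.0e+00] F [ 0.1 -0.1 -0.8] gap 0.047
```

View pics/w8.png

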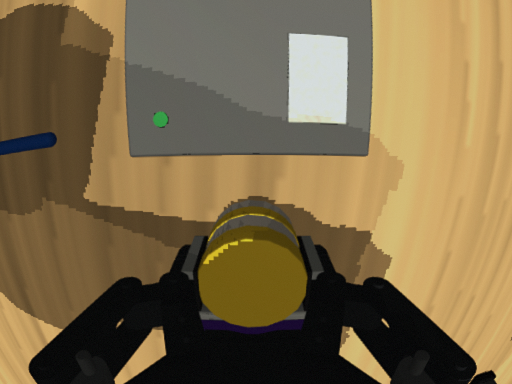

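The yellow pot (252,280) hangs just above the gap, between the grey pad's edge at row 155 and the violet strip at (253,325). I lower it and let go.

```bash
python3 -m handwheel '[[[0,-0.0015,0,-0.006,0,0,0],[0,0,0,0,0,0,0],[0,0,0,0,0,0,0],[0,0,0,0,0,0,0]]]' >/dev/null;python3 st.py
python3 -m handwheel '[[[0,0,0,-0.0015,0,0,0],[0,0,0,0,0,0,0],[0,0,0,0,0,0,0]]]' >/dev/null;python3 st.py
python3 -m handwheel '[[[1,0,0,0,0,0,0],[1,0,0,0,0,0,0],[1,0,0,0,0,0,0],[1,0,0,0,0,0,0],[1,0,0,0,0,0,0]]]' >/dev/null
python3 -m handwheel '[[[1,0,0,0.03,0,0,0],[1,0,0,0.04,0,0,0],[1,0,0,0.04,0,0,0],[1,0,0,0.04,0,0,0],[1,0,0,0.04,0,0,0]]]' >/dev/null
python3 -m handwheel '[[[1,0,0,0,0,0,0],[1,0,0,0,0,0,0],[1,0,0,0,0,0,0]]]' >/dev/null;python3 st.py;python3 lid.py yellow .5022 -.034 .048
python3 - <<'E'
from h import *
f=robot.grab_frame("wrist");np.savez("w9.npz",**f);cv2.imwrite("pics/w9.png",f["img"])
E
```

```text
t 26.2 mm [500.9 -35.   10.8] tool-y deg 3.18 z-axis [ 2.e-04 -0.e+00 -1.e+00] F [-0.4 -0.1 -0.8] gap 0.0465
t 26.4 mm [501.2 -35.1   9.9] tool-y deg 3.18 z-axis [ 7.e-04 -3.e-04 -1.e+00] F [-2.3  0.4  7.2] gap 0.0465
t 27.5 mm [500.5 -35.1 198.8] tool-y deg 3.17 z-axis [-2.e-04  0.e+00 -1.e+00] F [-0.4  0.1 -1. ] gap 0.0854
wrist px [253.1 170.2] lid mm [501.5 -30.3] r 26.9 bbox mid [501.3 -30.2] size [48.8 53.2] centroid [[501.3 -30.2]]
top none [274.20869226 188.2218989 ]
```

View pics/w9.png

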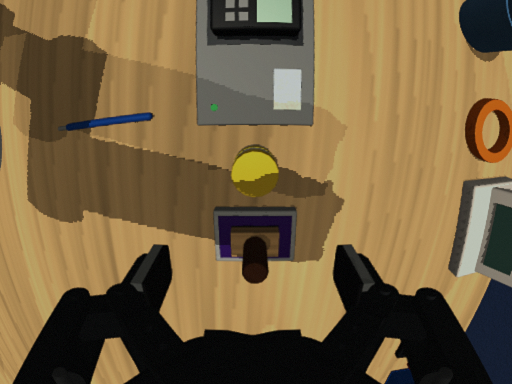

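The yellow pot is at (255,170), the grey pad's near edge at row 124 and the ink pad's top edge at row 208. I'll check the gap in this one view.

```bash
python3 - <<'E'
from h import *
f=dict(np.load("w9.npz"));h,s,v=cv2.split(cv2.cvtColor(f["img"],cv2.COLOR_BGR2HSV))
t=lambda p,z:np.round(toplane(f,[p],z,True)[0]*1000,1)
print("cam",f["extrinsics"][:3,3])
print("col255 v/s",[(r,int(v[r,255]),int(s[r,255])) for r in list(range(116,130))+list(range(202,214))])
print("pad edge top",t((197,124),.012),t((313,124),.012),"ink edge top",t((215,208),.016),t((296,208),.016), "bottom at z0",t((255,126),0))
c=near(huemask(f["img"],"yellow",100,60),(255,170),50,30);P=toplane(f,c,.048,True)*1000
print("yellow max/min",P.max(0),P.min(0))
m=(s<70)&(v>40);m=cv2.morphologyEx(m.astype(np.uint8),cv2.MORPH_OPEN,np.ones((3,3)));k=near(m,(255,80),500,40)
if k is not None: print("pad contour lowest rows",[ (c_,k[k[:,0]==c_,1].max()) for c_ in(205,230,280,305)])
E
```

```text
cam [0.4956684  0.04552468 0.34042699]
col255 v/s [(116, 95, 21), (117, 96, 21), (118, 95, 24), (119, 96, 21), (120, 95, 21), (121, 95, 24), (122, 97, 24), (123, 88, 17), (124, 53, 24), (125, 80, 140), (126, 149, 133), (127, 149, 133), (128, 150, 133), (129, 148, 134), (202, 86, 136), (203, 90, 139), (204, 93, 143), (205, 92, 139), (206, 68, 131), (207, 39, 33), (208, 37, 21), (209, 38, 20), (210, 45, 17), (211, 66, 19), (212, 79, 23), (213, 83, 25)]
pad edge top [435.2  11.6] [564.2  19. ] ink edge top [458.1 -85.6] [553.6 -80.3] bottom at z0 [499.9  10.9]
yellow max/min [525.38609782  -3.06419144] [477.56328481 -57.07123421]
pad contour lowest rows [(205, np.int32(124)), (230, np.int32(124)), (280, np.int32(124)), (305, np.int32(124))]
```

Yellow is about 1.5 mm from the middle of the gap, which is fine. On to the red pot.

```bash
python3 -m handwheel '[[[1,0.011,0.034,0,0,0,0.12],[1,0.011,0.034,0,0,0,0.12],[1,0.011,0.034,0,0,0,0.12],[1,0.011,0.034,0,0,0,0.12],[1,0.011,0.034,0,0,0,0.12]]]' >/dev/null
python3 -m handwheel '[[[1,0.011,0.034,0,0,0,0.12],[1,0.011,0.034,0,0,0,0.12],[1,0.011,0.034,0,0,0,0.12],[1,0.011,0.034,0,0,0,0.12],[1,0.011,0.034,0,0,0,0.12]]]' >/dev/null
python3 -m handwheel '[[[1,0,0,0,0,0,0.12],[1,0,0,0,0,0,0.12],[1,0,0,0,0,0,0.12],[1,0,0,0,0,0,0],[1,0,0,0,0,0,0]]]' >/dev/null
python3 -m handwheel '[[[1,0,0,0,0,0,0],[1,0,0,0,0,0,0]]]' >/dev/null
python3 st.py; python3 lid.py red .616 .314 .048; python3 lid.py blue .499 .389 .048;python3 lid.py green .359 .304 .048
```

```text
t 29.1 mm [610.7 304.5 198.6] tool-y deg 92.43 z-axis [-8.e-04 -3.e-04 -1.e+00] F [ 0.5 -0.1 -0.6] gap 0.0854
wrist px [259.6 179.1] lid mm [615.4 313. ] r 26.4 bbox mid [616.3 312.9] size [51.  47.8] centroid [[616.9 312.7]]
top px [142.  147.1] lid mm [614.3 312. ] r 26.9 bbox mid [614.1 311.7] size [51.8 52.9] centroid [[616.3 313.8]]
wrist px [339.5  72.2] lid mm [499.9 387.3] r 24.2 bbox mid [499.9 387.2] size [47.8 47.8] centroid [[500.1 387. ]]
top px [109.9 191.3] lid mm [497.9 390.2] r 24.7 bbox mid [498.6 389.8] size [47.3 47.1] centroid [[498.6 389.4]]
wrist none [262.28754396 -61.16610945]
top px [140.5 245.1] lid mm [358.6 304.2] r 25.0 bbox mid [359.5 304.5] size [45.2 48.7] centroid [[359.1 304.2]]
```

```bash
python3 -m handwheel '[[[1,0.0063,0.009,0,0,0,0.017],[1,0,0,-0.04,0,0,0],[1,0,0,-0.04,0,0,0],[1,0,0,-0.04,0,0,0],[1,0,0,-0.04,0,0,0]]]' >/dev/null
python3 -m handwheel '[[[1,0,0,-0.022,0,0,0],[1,0,0,0,0,0,0],[1,0,0,0,0,0,0],[1,0,0,0,0,0,0]]]' >/dev/null; python3 st.py
```

```text
t 30.1 mm [618.7 314.4  19.2] tool-y deg 93.52 z-axis [ 0.0028  0.0011 -1.    ] F [0.9 1.  0.3] gap 0.0858
```

```bash
python3 -m handwheel '[[[1,-0.001,0,-0.0085,0,0,0],[1,0,0,0,0,0,0],[1,0,0,0,0,0,0],[0,0,0,0,0,0,0],[0,0,0,0,0,0,0]]]' >/dev/null; python3 st.py
python3 -m handwheel '[[[0,0,0,0,0,0,0],[0,0,0,0,0,0,0],[0,0,0,0,0,0,0],[0,0,0,0,0,0,0],[0,0,0,0,0,0,0]]]' >/dev/null; python3 st.py
python3 -m handwheel '[[[0,0,0,0.02,0,0,0],[0,0,0,0.035,0,0,0],[0,-0.001,-0.034,0,0,0,0],[0,-0.001,-0.034,0,0,0,0],[0,-0.001,-0.034,0,0,0,0]]]' >/dev/null
python3 -m handwheel '[[[0,-0.001,-0.034,0,0,0,0],[0,0,-0.034,0,0,0,0],[0,0,-0.035,0,0,0,0],[0,0,0,0,0,0,0],[0,0,0,0,0,0,0]]]' >/dev/null
python3 -m handwheel '[[[0,0,0,0,0,0,0],[0,0,0,0,0,0,0]]]' >/dev/null; python3 st.py
```

```text
t 30.6 mm [616.5 314.    9.4] tool-y deg 93.53 z-axis [ 1.e-03  4.e-04 -1.e+00] F [ 0.3 -1.5 -0.4] gap 0.064
t 31.0 mm [616.7 314.1   9.3] tool-y deg 93.53 z-axis [ 1.2e-03  4.0e-04 -1.0e+00] F [-0.1  0.7  5.6] gap 0.0468
t 32.0 mm [611.9 110.   63.3] tool-y deg 93.60 z-axis [-6.e-04  4.e-04 -1.e+00] F [-0.2  0.3 -0.7] gap 0.0472
```

```bash
python3 -m handwheel '[[[0,0.0005,-0.002,-0.02,0,0,0],[0,0,0,-0.02,0,0,0],[0,0,0,-0.008,0,0,0],[0,0,0,0,0,0,0],[0,0,0,0,0,0,0]]]' >/dev/null
python3 -m handwheel '[[[0,0,0,0,0,0,0],[0,0,0,0,0,0,0]]]' >/dev/null; python3 st.py
python3 - <<'E'
from h import *
f=robot.grab_frame("wrist");cv2.imwrite("pics/w10.png",f["img"]);np.savez("w10.npz",**f)
E
```

```text
t 32.5 mm [613.6 107.3  16.8] tool-y deg 93.55 z-axis [ 2.e-03  1.e-04 -1.e+00] F [ 0.4 -0.5 -0.3] gap 0.0466
```

View pics/w10.png

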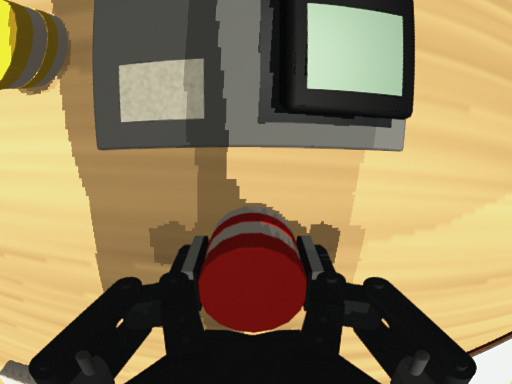

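The red pot hangs over its spot at (252,285). The pad's back edge runs from (97,148) to (403,150), with its midpoint at column 250, nearly in line with the pot. I lower and release it, then measure.

```bash
python3 - <<'E'
from h import *
f=dict(np.load("w10.npz"));A,B=toplane(f,[(97,148),(403,150)],.012,True)*1000
n=np.array([.9982,.0593]);print(A,B,np.linalg.norm(A-B),"target",(A+B)/2+54*n)
E
python3 -m handwheel '[[[0,-0.0005,0.0003,-0.005,0,0,0],[0,0,0,0,0,0,0],[0,0,0,-0.002,0,0,0],[0,0,0,0,0,0,0],[0,0,0,0,0,0,0]]]' >/dev/null; python3 st.py
```

```text
[562.8456839   18.48248046] [553.62904975 186.67528692] 168.4451438614434 target [612.14016682 105.78108369]
t 33.0 mm [612.2 107.1   9.3] tool-y deg 93.52 z-axis [ 2.e-04  0.e+00 -1.e+00] F [-2.8  0.3  5.7] gap 0.0467
```

```bash
python3 -m handwheel '[[[1,0,0,0,0,0,0],[1,0,0,0,0,0,0],[1,0,0,0,0,0,0],[1,0,0,0,0,0,0],[1,0,0,0,0,0,0]]]' >/dev/null
python3 -m handwheel '[[[1,0,0,0.03,0,0,0],[1,0,0,0.04,0,0,0],[1,0,0,0.04,0,0,0],[1,0,0,0.04,0,0,0],[1,0,0,0.04,0,0,0]]]' >/dev/null
python3 -m handwheel '[[[1,0,0,0,0,0,0],[1,0,0,0,0,0,0],[1,0,0,0,0,0,0]]]' >/dev/null; python3 st.py; python3 lid.py red .613 .107 .048; python3 rd.py
python3 -m handwheel '[[[1,-0.014,0.035,0,0,0,0],[1,-0.014,0.035,0,0,0,0],[1,-0.014,0.035,0,0,0,0],[1,-0.014,0.035,0,0,0,0],[1,-0.014,0.035,0,0,0,0]]]' >/dev/null
python3 -m handwheel '[[[1,-0.014,0.035,0,0,0,0],[1,-0.014,0.035,0,0,0,0],[1,-0.014,0.035,0,0,0,0],[1,0,0,0,0,0,0],[1,0,0,0,0,0,0]]]' >/dev/null
python3 -m handwheel '[[[1,0,0,0,0,0,0],[1,0,0,0,0,0,0]]]' >/dev/null; python3 st.py; python3 lid.py blue .499 .388 .048; python3 lid.py red .613 .107 .048
```

```text
t 34.1 mm [611.9 107.2 198.3] tool-y deg 93.53 z-axis [-2.e-04  0.e+00 -1.e+00] F [ 0.   0.5 -0.4] gap 0.0853
wrist px [252.1 173.7] lid mm [611.2 107.8] r 26.7 bbox mid [610.9 107.5] size [52.5 48.5] centroid [[612.3 107.4]]
top px [219.1 148.3] lid mm [609.6 107.8] r 28.1 bbox mid [610.4 110.1] size [54.2 49.9] centroid [[610.8 109.3]]
screen [510.4 141.9  41.4  35.8 -86.3]
pad [494.7  98.6 168.3 128.5 -86.7]
tin [ 507.  -117.2   99.    75.4    3.1]
t 35.2 mm [500.4 385.9 197.7] tool-y deg 93.44 z-axis [-0.0012 -0.0012 -1.    ] F [ 0.9 -0.5  0. ] gap 0.0852
wrist px [255.2 171.4] lid mm [496.5 388.5] r 23.6 bbox mid [491.5 388.8] size [31.6 46.3] centroid [[490.9 389.9]]
top px [109.9 191.5] lid mm [498.2 389.8] r 23.6 bbox mid [497.3 391. ] size [44.7 44.8] centroid [[492.7 391.1]]
wrist px [ 45.3 245.1] lid mm [613.3 107.8] r 25.3 bbox mid [613.1 107.8] size [48.8 49.2] centroid [[612.7 108.5]]
top px [219.3 148.1] lid mm [610.1 107.7] r 27.7 bbox mid [610.4 108.9] size [54.1 47.3] centroid [[612.5 109.1]]
```

Red is at (613,107.5), as wanted. The arm's shadow clips blue's mask, so I remeasure with a lower brightness limit.

```bash
python3 - <<'E'
from h import *
for cam in("wrist","top"):
    f=robot.grab_frame(cam);w=cam=="wrist";uv=project(f,[.499,.388,.048],w)[0]
    c=near(huemask(f["img"],"blue",100,25),uv,50,30);P=toplane(f,c,.048,w)*1000
    print(cam,P.max(0),P.min(0))
E
```

```text
wrist [523.29596857 411.63615759] [470.35403526 364.11029703]
top [519.70384201 413.35786641] [475.01849958 366.38543704]
```

```bash
python3 -m handwheel '[[[1,-0.001,0.0023,0,0,0,0],[1,0,0,-0.04,0,0,0],[1,0,0,-0.04,0,0,0],[1,0,0,-0.04,0,0,0],[1,0,0,-0.04,0,0,0]]]' >/dev/null
python3 -m handwheel '[[[1,0,0,-0.022,0,0,0],[1,0,0,0,0,0,0],[1,0,0,0,0,0,0],[1,0,0,0,0,0,0]]]' >/dev/null; python3 st.py
```

```text
t 36.3 mm [500.5 390.3  18.4] tool-y deg 93.53 z-axis [ 0.0023  0.0014 -1.    ] F [ 0.7  0.6 -0.1] gap 0.0854
```

```bash
python3 -m handwheel '[[[1,-0.0008,-0.0015,-0.0085,0,0,0],[1,0,0,0,0,0,0],[1,0,0,0,0,0,0],[0,0,0,0,0,0,0],[0,0,0,0,0,0,0]]]' >/dev/null; python3 st.py
python3 -m handwheel '[[[0,0,0,0,0,0,0],[0,0,0,0,0,0,0],[0,0,0,0,0,0,0],[0,0,0,0,0,0,0],[0,0,0,0,0,0,0]]]' >/dev/null; python3 st.py
python3 -m handwheel '[[[0,0,0,0.02,0,0,0],[0,0,0,0.035,0,0,0],[0,0,0,0.035,0,0,0],[0,0,0,0.03,0,0,0],[0,0.014,-0.035,0,0,0,0]]]' >/dev/null
python3 -m handwheel '[[[0,0.014,-0.035,0,0,0,0],[0,0.014,-0.035,0,0,0,0],[0,0.014,-0.035,0,0,0,0],[0,0.014,-0.035,0,0,0,0],[0,0.014,-0.035,0,0,0,0]]]' >/dev/null
python3 -m handwheel '[[[0,0.014,-0.035,0,0,0,0],[0,0.014,-0.034,0,0,0,0],[0,0,0,0,0,0,0],[0,0,0,0,0,0,0],[0,0,0,0,0,0,0]]]' >/dev/null
python3 -m handwheel '[[[0,0,0,0,0,0,0],[0,0,0,0,0,0,0]]]' >/dev/null; python3 st.py
```

```text
t 36.7 mm [498.8 388.2   8.9] tool-y deg 93.53 z-axis [ 1.e-03  6.e-04 -1.e+00] F [ 0.5 -0.1  0.1] gap 0.0641
t 37.1 mm [498.9 388.3   8.8] tool-y deg 93.53 z-axis [ 1.1e-03  6.0e-04 -1.0e+00] F [-1.  -0.2  5.7] gap 0.0467
t 38.5 mm [609.6 110.4 127.9] tool-y deg 93.64 z-axis [-8.e-04  2.e-04 -1.e+00] F [-0.3 -0.1 -0.8] gap 0.0466
```

```bash
python3 -m handwheel '[[[0,0.0025,-0.0031,-0.02,0,0,0],[0,0,0,-0.025,0,0,0],[0,0,0,-0.015,0,0,0],[0,0,0,0,0,0,0],[0,0,0,0,0,0,0]]]' >/dev/null
python3 -m handwheel '[[[0,0,0,0,0,0,0],[0,0,0,0,0,0,0]]]' >/dev/null; python3 st.py
```

```text
t 39.1 mm [614.  106.4  69.7] tool-y deg 93.57 z-axis [ 2.6e-03  1.0e-04 -1.0e+00] F [-0.1 -0.1 -0.9] gap 0.0466
```

```bash
python3 -m handwheel '[[[0,-0.0008,0.0008,-0.009,0,0,0],[0,0,0,0,0,0,0],[0,0,0,0,0,0,0],[0,0,0,0,0,0,0],[0,0,0,0,0,0,0]]]' >/dev/null; python3 st.py
```

```text
t 39.5 mm [612.2 106.6  59.3] tool-y deg 93.52 z-axis [ 2.e-04 -0.e+00 -1.e+00] F [ 0.2 -0.1 -0.7] gap 0.047
```

```bash
python3 -m handwheel '[[[0,0.0003,0.0006,-0.0022,0,0,0],[0,0,0,0,0,0,0],[0,0,0,0,0,0,0],[0,0,0,0,0,0,0]]]' >/dev/null; python3 st.py
```

```text
t 39.9 mm [612.3 107.2  56.8] tool-y deg 93.53 z-axis [-2.e-04 -0.e+00 -1.e+00] F [-0.7  0.  -1.4] gap 0.047
```

```bash
python3 -m handwheel '[[[0,0,0,-0.0005,0,0,0],[0.7,0,0,0,0,0,0],[1,0,0,0,0,0,0],[1,0,0,0,0,0,0],[1,0,0,0,0,0,0]]]' >/dev/null
python3 -m handwheel '[[[1,0,0,0,0,0,0],[1,0,0,0,0,0,0],[1,0,0,0.03,0,0,0],[1,0,0,0.035,0,0,0],[1,0,0,0.035,0,0,0]]]' >/dev/null
python3 -m handwheel '[[[1,0,0,0.035,0,0,0],[1,0,0,0.035,0,0,0],[1,0,0,0,0,0,0],[1,0,0,0,0,0,0],[1,0,0,0,0,0,0]]]' >/dev/null; python3 st.py; python3 lid.py blue .613 .107 .096
python3 -m handwheel '[[[1,-0.02,0.035,0,0,0,0],[1,-0.02,0.035,0,0,0,0],[1,-0.02,0.035,0,0,0,0],[1,-0.02,0.035,0,0,0,0],[1,-0.02,0.035,0,0,0,0]]]' >/dev/null
python3 -m handwheel '[[[1,-0.02,0.035,0,0,0,0],[1,-0.02,0.035,0,0,0,0],[1,-0.02,0.035,0,0,0,0],[1,-0.02,0.035,0,0,0,0],[1,-0.02,0.035,0,0,0,0]]]' >/dev/null
python3 - <<'E'
from h import *
for n in("scene","top"): f=robot.grab_frame(n);np.savez(n+"F.npz",**f);i=f["img"];cv2.imwrite(f"pics/{n}F.png",cv2.resize(i[60:330,130:400] if n=="scene" else i[110:280,90:350],None,fx=2,fy=2))
E
python3 lid.py green .359 .304 .048
```

```text
t 41.1 mm [612.  107.3 226. ] tool-y deg 93.53 z-axis [-4.e-04 -0.e+00 -1.e+00] F [-0.   0.3 -0.4] gap 0.0851
wrist px [255.5 174. ] lid mm [605.8 110. ] r 22.3 bbox mid [602.8 110.2] size [26.6 42. ] centroid [[602.2 111.1]]
top px [216.4 142.2] lid mm [612.  109.8] r 24.4 bbox mid [612.4 111.2] size [46.8 45.3] centroid [[611.9 110.1]]
wrist px [117.5 121. ] lid mm [359.9 303. ] r 24.0 bbox mid [359.9 302.7] size [46.7 46.1] centroid [[361.2 301.9]]
top px [140.5 245. ] lid mm [359.5 305.1] r 23.9 bbox mid [359.6 305.7] size [45.2 46.2] centroid [[360.1 304.3]]
```

View pics/sceneF.png

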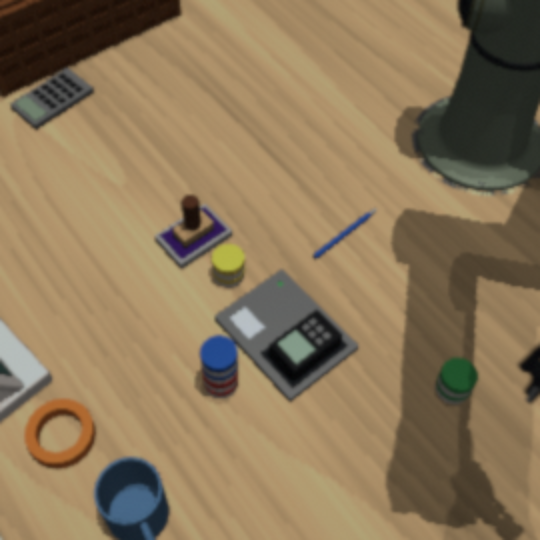

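View pics/topF.png

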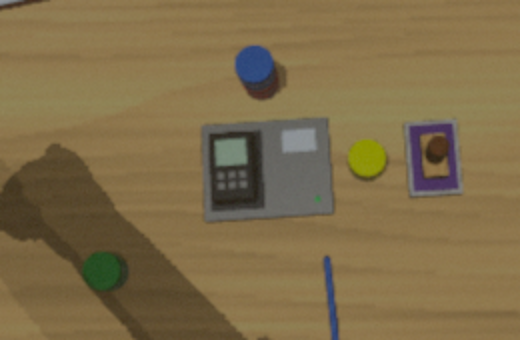

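Everything is in place in both views. The reader is on the dark field at (236,172) in the top crop, yellow in the gap at (367,159), the stamp at (435,155), blue on red at (257,70), and green unmoved at (104,270). One numeric check from the top view before handing in.

```bash
python3 - <<'E'
from h import *
f=dict(np.load("topF.npz"));h,s,v=cv2.split(cv2.cvtColor(f["img"],cv2.COLOR_BGR2HSV))
c=near((h>40)&(h<95)&(s>25)&(v>70),project(f,[.511,.142,.046])[0],60,15);print("screen",rect(f,c,.046),"want ctr 510.7 141.9")
for n,z,P in(("yellow",.048,[.502,-.034,.048]),("blue",.096,[.613,.107,.096]),("red",.048,[.613,.107,.048])):
    c=near(huemask(f["img"],n,100,40),project(f,P)[0],20,15)
    if c is not None:
        Q=toplane(f,c,z)*1000;print(n,Q.max(0),Q.min(0))
print(robot.get_obs()["position"],robot.get_obs()["joint_velocities"].max())
E
```

```text
screen [512.1 144.1  41.4  36.8 -88.9] want ctr 510.7 141.9
blue [635.81249469 131.43361369] [588.98149685  86.0670118 ]
[0.41084481 0.45758306 0.22459887] 0.001102458735297934
```

```bash
python3 -c "
from bench import robot
print(robot.finish_job())"
```

```text
the job is handed in; nothing more can be done
None
```

The job is handed in at about 42 s on the robot's clock: reader on the dark field, stamp on the ink pad, yellow pot in the gap and blue stacked on red behind the grey pad, each within about 2 mm by camera, and the green pot untouched.

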